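# Slide the sample tray home in the loading bay

## Task

Pick up the narrow sample tray and lay it flat between the rails of the loading bay's open apron, with its grip tab pointing away from the hood. Then slide it gently under the hood until you feel it drop into the shallow pocket hidden inside, stop there without shoving against the end stop, and leave it lying level in the pocket. Leave the wide tray and the beaker where they stand.

Things in the scene. Friction and masses are not known exactly. Their poses are not given: they have to be found in the camera images.
- tray: narrow sample tray: steel block 80 (its x) x 56 (y) x 16 (z) mm with 5 x 3 small wells, 0.25 to 0.5 kg. Origin: centre of the block's underside, z up. From its -x face a tongue (30 mm wide, z 10 to 16 mm) leads to an upright grip tab. Can be gripped across the 56 mm width or by the tab.
- tray_tab (a point): middle of the rear (-x) face of the narrow tray's grip tab, 95 mm behind and 19 mm above the tray's origin, a place to push. The tab is 8 mm thick (x), 30 mm wide (y) and stands from 10 to 28 mm above the tray's underside.
- wide_tray: bystander: a similar steel tray with the same tongue and tab, but 84 mm wide (y) and with 3 x 3 large wells; too wide for the bay. Origin: centre of the block's underside. Leave it alone.
- bay: loading bay, fixed. Origin: on the worktop under the middle of the hood's mouth; x points into the hood along the lane, z up. Grey hood from x = 0 to 160 mm, 85 mm wide, top 44 mm above the worktop; its mouth is 61 mm wide and 24 mm high above the lane. The tray must never press on the bay with more than 30 N.
- apron (a point): middle of the bay's open apron, on its lane, 50 mm before the mouth, 12 mm above the worktop. The flat lane runs from x = -100 mm to the mouth (bay frame), between straight rails 61 mm apart, 4 mm high above the lane, 10 mm thick. The tray slides on it easily: 0.5 to 2 N of friction, more if it is pressed down.
- mouth (a point): middle of the mouth's lower edge, lane height. Inside, unseen: a pocket as wide as the lane, 84 mm long, 5 mm deep, near edge 4 to 44 mm in (differs each time, not measured), far end a stop 4 mm higher than the lane. The tray drops in by its weight, nose first, then tail, up to 4 mm before its nose meets the stop, which then resists. The tab stays outside.
- beaker: bystander: a clear glass beaker, 56 mm wide and 72 mm high. Origin: centre of its underside. Leave it alone.
Things that resemble listed ones, but are neither listed nor needed, are in the scene too. Leave any purple look-alike of the tray alone.

How it is judged:
On the way:
1. the narrow tray lies flat on the open apron between the rails, tab away from the hood, block in front of the mouth (z of tray in the frame of bay between 0.0105 and 0.0135 m and x of tray in the frame of bay between -0.085 and -0.035 m and y of tray in the frame of bay between -0.005 and 0.005 m and angle between the x axis of tray and the x axis of bay, either way round below 0.09 rad and angle between tray's own z axis and vertical below 0.03 rad and x of bay in the frame of tray above 0.02 m and contact force between tray and bay above 0.5 N), for 0.2 s.
At the end, for the whole second after the job is handed in: The narrow tray lies at rest and level (within 0.025 rad) in the hidden pocket: its underside 4.5 to 8.8 mm above the worktop (the pocket floor is at 7 mm, the lane at 12 mm), its centre 38 to 96 mm inside the mouth and within 6 mm of the lane's middle, aligned with the lane within 0.09 rad (z of tray in the frame of bay between 0.0045 and 0.0088 m and x of tray in the frame of bay between 0.038 and 0.096 m and y of tray in the frame of bay between -0.006 and 0.006 m and angle between the x axis of tray and the x axis of bay, either way round below 0.09 rad and angle between tray's own z axis and vertical below 0.025 rad and linear speed of tray below 0.01 m/s); the robot touches nothing.
It fails at once if the tray is pressed, dropped or shoved against the bay with more than 30 N (contact force between tray and bay above 30 N).
It fails at once if the wide tray is moved by more than 15 mm (distance of wide_tray from where it was at the start of the episode above 0.015 m).
It fails at once if the beaker is moved by more than 15 mm or tipped (distance of beaker from where it was at the start of the episode above 0.015 m or angle between beaker's own z axis and vertical above 0.3 rad).
It also fails if it takes over 58 s, if anything falls off the work surface, if the arm or the gripper's body presses on something with over 40 N, if the wrist force passes 120 N, or if a joint passes its speed limit or range.

## Robot

A 6-joint arm with a two-finger parallel gripper is mounted at the origin on a cart in front of the work surface, level with it; the furniture and walls round the work are solid. World frame = base frame: x ahead of the robot, y to its left, z up, the work surface at z = 0. Lengths are in m, angles in rad, forces in N, time in s.
With the tool pointing down it reaches from about 0.275 to 0.75 m from the base axis. Payload 10.2 kg.
Tool frame: the origin (TCP) lies on the mounting face of the last link; the fingertips stand manip.tip_reach ahead of it and the grasp point (between the pads) lies 155 mm ahead of it (manip.tip_reach is the distance from the TCP to the fingertips, in m); z points along the fingers, y is the line along which they close (so a half turn about z gives the same grasp; the last joint's range is limited). The gripper opens to 85 mm and grips with 20 to 120 N. Pads are 22 mm wide; open, the fingers measure 114 mm over their backs; the gripper's body (76 mm by 85 mm) begins 54 mm behind the grasp point. The pads swing forward as they close: fully open they stand 13 mm farther back than shut.
Start: joints at [-1.418, 0.313, 1.498, -0, 1.331, -0.223], TCP at [0.193, -0.488, 0.405] pointing down, gripper open.
Joint ranges: [-2.94, 2.94], [-0.97, 2.17], [0.19, 2.56], [-1.23, 4.37], [0.02, 3.11], [-2.88, 2.88]. Speed limits (rad/s): [2.39, 2.39, 3.01, 3.14, 3.14, 3.14].

## Interface

Orientations are given as a unit quaternion [x, y, z, w].
In Python, from rig import readout, viewer, workorder, manip gives the robot as it stands. The module is installed in compiled form; this text tells all that it offers.
- The arm moves only by the shell command python3 -m pendant 'ROWS' [OPENING] [FORCE]. ROWS is JSON, a list of rows, each an object of numbers: "tx", "ty", "tz": the shift along the tool's x, y, z in cm; "turn": the turn about the tool's z in units of 5 degrees (1.0 is 5 degrees). A call has 1 to 20 rows; each row shifts and turns the commanded pose from where the row before left it, along the tool's axes as they then stand; what a row does not reach is not made up. A row lasts 1/10 s, in which the tool goes at most 50 mm and 8.59 degrees, less where a joint would pass 70% of its speed; a pose out of reach is approached as far as the arm can. A call with a gripper value outside its range is refused whole. OPENING is the finger opening in cm, from 0 to 8.54, set as the call begins (- or left out, the last holds). The fingers move at their own pace and stop on an object; FORCE is the grip in N (left out, the last holds). Time passes only in rows, so rows that do not move let the fingers close. It gives the time, the measured TCP pose, the force, the opening and the grip force at its end, in the units of the state.
- readout.get_state(): the state, without advancing time (a new reading comes with each control period).
- viewer.snapshot(name): name is "scene" or "top"; returns a dict with "color" (480x640x3 uint8, red, green, blue), "vertical_fov" (degrees; the focal length in pixels is half the picture's height over the tangent of half this angle, whatever the lens; pixels are square), "cx", "cy" (the principal point, pixels), "R" (3x3) and "t" (3): a world point X has camera coordinates R X + t. Camera axes: x right, y down, z forward; pixel columns grow to the right and rows downward; lengths in m; the calibration is good to about 2 mm. A picture is of the moment at which its call begins. There is no depth.
- workorder.hand_in(): hands the job in; it is judged then, once.
The state is a dict: "time_s": time; "joint_positions": joint angles; "joint_vel": joint speeds; "tau": joint torques, N m; "position": TCP position; "tool_rot": TCP orientation; "ft_force": force on the tool from outside, world axes, zero at the start; "wrist_torque": the same for the moment, N m; "gripper_width": finger opening in m; "finger_force": force on a finger pad.
Only numpy, scipy, OpenCV 4.12 (cv2) and the standard library are available. Lean on these libraries where they do the work, as an engineer would, in place of code of your own. Each camera call takes 0.05 s, during which the arm holds its last target. There are 200 camera calls.

## Working session

There is one attempt and no reset: what is moved stays moved. The work goes in short steps, Python scripts to look and compute and a shell command to move; the robot and the scene stay as the last step left them, time stands still between calls to the robot, and variables do not carry over. Pictures are saved under pics/ and viewed, at most 10 in all, crops included, and the job is handed in when it is done.

```bash
mkdir -p pics; cat > h.py <<'E'
import numpy as np, cv2
from rig import readout, viewer, workorder, manip
def snap(n,f=None):
    s=viewer.snapshot(n)
    if f: cv2.imwrite('pics/'+f,s['color'][:,:,::-1])
    return s
def ray(s,u,v,z):
    f=240/np.tan(np.radians(s['vertical_fov'])/2)
    R=np.array(s['R']);t=np.array(s['t'])
    c=-R.T@t; d=R.T@np.array([(u-s['cx'])/f,(v-s['cy'])/f,1])
    return c+d*(z-c[2])/d[2]
def proj(s,X):
    f=240/np.tan(np.radians(s['vertical_fov'])/2)
    p=np.array(s['R'])@np.array(X)+np.array(s['t'])
    return p[0]/p[2]*f+s['cx'],p[1]/p[2]*f+s['cy']
E
python3 - <<'E'
from h import *
import pickle
for n in('scene','top'):
    s=snap(n,n+'0.png'); pickle.dump(s,open(n+'.pkl','wb')); R=np.array(s['R']); print(n,s['vertical_fov'],s['cx'],s['cy'],-R.T@np.array(s['t']),R.round(3).tolist())
print(manip.tip_reach, readout.get_state())
E
```

```text
scene 51.57000967509028 320.0055477837795 237.8722407242489 [-0.11575248  0.47863598  0.7024325 ] [[-0.558, -0.83, -0.005], [-0.519, 0.353, -0.778], [0.648, -0.431, -0.628]]
top 57.43080851705138 318.37463585224555 242.7908550434428 [0.49642586 0.00693774 0.93161572] [[-0.014, -1.0, 0.007], [-0.997, 0.013, -0.077], [0.077, -0.008, -0.997]]
0.1734 {'time_s': 0.1, 'joint_positions': array([-1.41839528e+00,  3.13367677e-01,  1.49832589e+00, -1.64429497e-05,
        1.33104188e+00, -2.23425894e-01]), 'joint_vel': array([-0.00214336, -0.00203188, -0.00181521,  0.00120972, -0.00033951,
        0.0005867 ]), 'tau': array([ 2.26574761e-03, -4.12903154e+01, -2.60139745e+01, -2.31594195e-04,
        3.02772525e-03, -1.50175424e-05]), 'position': array([ 0.19266637, -0.48833205,  0.40421895]), 'tool_rot': array([ 9.82395631e-01,  1.86811398e-01,  1.23072949e-05, -5.71321016e-04]), 'ft_force': array([-0.37198617,  0.8821131 ,  0.24510957]), 'wrist_torque': array([-0.0219202 ,  0.06942382, -0.03740547]), 'finger_force': 0.0, 'gripper_width': 0.08550059300846286}
```

View pics/scene0.png

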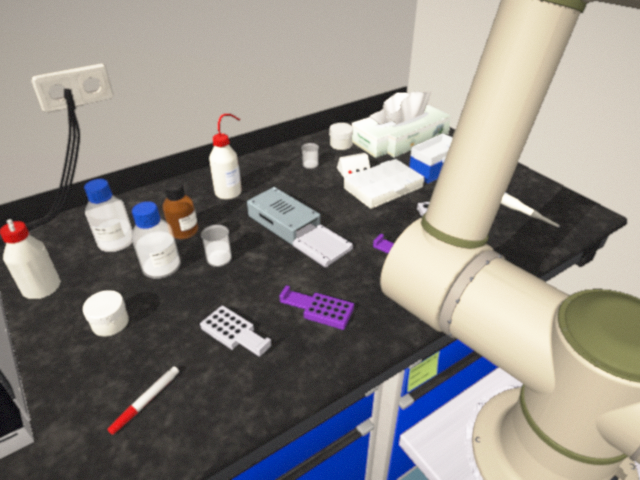

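View pics/top0.png

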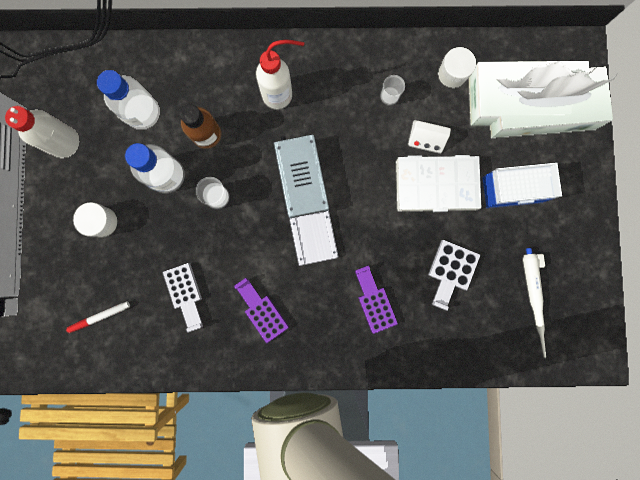

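Top view: the narrow tray (5x3 wells) is at about (182,285) with its tab at (193,328). The bay hood is centred near (301,175) and its apron near (315,238). The wide tray is at (455,262) and the beaker at (212,193). Two purple look-alikes lie between them.

```bash
cat > m.py <<'E'
from h import *
def white(s,x0,y0,x1,y1,lo=140):
    g=s['color'].min(axis=2).astype(np.uint8); m=np.zeros_like(g); m[y0:y1,x0:x1]=(g[y0:y1,x0:x1]>lo)*255
    c,_=cv2.findContours(m,cv2.RETR_EXTERNAL,cv2.CHAIN_APPROX_NONE); return max(c,key=cv2.contourArea)
def rect(s,c,z):
    P=np.array([ray(s,u,v,z)[:2] for u,v in c[:,0].astype(float)])
    r=cv2.minAreaRect((P*1000).astype(np.float32)); return r,P*1000
E
python3 - <<'E'
from m import *
import pickle
s=pickle.load(open('top.pkl','rb'))
c=white(s,155,255,215,340); r,P=rect(s,c,.016); print('tray',r,cv2.boxPoints(r).round(1).tolist())
c=white(s,285,205,345,270); r,P=rect(s,c,.016); print('apron',r,cv2.boxPoints(r).round(1).tolist())
# hood mask: grey-blue
for n in [c]: print(cv2.approxPolyDP(c,3,True)[:,0].tolist())
im=s['color'][:,:,::-1]
a=cv2.resize(im[125:275,255:355],None,fx=4,fy=4,interpolation=cv2.INTER_CUBIC)
b=cv2.resize(im[245:345,145:245],None,fx=4,fy=4,interpolation=cv2.INTER_CUBIC)
b=cv2.copyMakeBorder(b,0,200,0,0,cv2.BORDER_CONSTANT)
cv2.imwrite('pics/crop1.png',np.hstack([a,b]))
E
```

```text
tray ((456.1207275390625, 276.6860046386719), (135.52359008789062, 55.39115524291992), 18.85049819946289) [[383.0, 281.0], [400.8999938964844, 228.60000610351562], [529.2000122070312, 272.3999938964844], [511.29998779296875, 324.79998779296875]]
apron ((578.2696533203125, 9.252017974853516), (101.66191864013672, 83.74806213378906), 10.720646858215332) [[520.5, 40.900001525878906], [536.0999755859375, -41.29999923706055], [636.0, -22.399999618530273], [620.4000244140625, 59.900001525878906]]
[[327, 211], [290, 218], [299, 265], [337, 256]]
```

View pics/crop1.png

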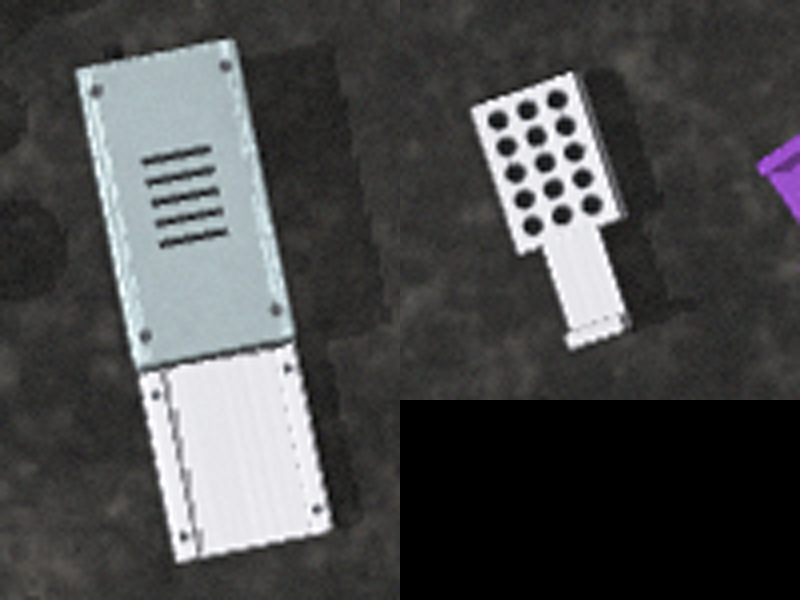

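Crop: the hood outline is clean and the apron is white with a rail on each side. The tray's block and tongue stand out clearly, with the tab at the lower end. Next I refine the axes.

```bash
python3 - <<'E'
from m import *
import pickle
s=pickle.load(open('top.pkl','rb'))
im=s['color'].astype(int); m=np.zeros((480,640),np.uint8)
q=(im[:,:,2]-im[:,:,0]>8)&(im[:,:,1]>110); m[125:225,265:335]=q[125:225,265:335]*255
c=max(cv2.findContours(m,0,1)[0],key=cv2.contourArea); r,P=rect(s,c,.044); print('hood',r,cv2.boxPoints(r).round(1).tolist())
# apron excluding hood part; per-axis fits
ca=white(s,285,205,345,270); _,A=rect(s,ca,.016)
cb=white(s,155,255,215,340); _,T=rect(s,cb,.016)
def fit(P,a,lo,hi,name):
    for it in range(3):
        ax=np.array([np.cos(a),np.sin(a)]);n=np.array([-ax[1],ax[0]]);l=P@ax;w=P@n
        k=(l>l.min()+lo)&(l<l.min()+hi); mid=(w[k].min()+w[k].max())/2
        e=[]
        for sg in(1,-1):
            kk=k&(sg*(w-mid)>(w[k].max()-mid)*.85); p=np.polyfit(l[kk],w[kk],1); e.append(p)
        sl=(e[0][0]+e[1][0])/2; L=l.min()+(lo+hi)/2
        a+=np.arctan(sl)
    W=[np.polyval(p,L) for p in e]
    print(name,'deg',np.degrees(a),[np.degrees(np.arctan(p[0]))for p in e],'width',W[0]-W[1],'mid n',sum(W)/2,'l',l.min(),l.max())
    return a,sum(W)/2,l.min(),l.max()
fit(P,np.radians(10.7),10,150,'hood')
fit(A,np.radians(10.7),6,85,'apron')
fit(T,np.radians(18.9),65,130,'tray')
h=np.degrees
g=np.radians(10.7);print('hood l at z44', (P@[np.cos(g),np.sin(g)]).min(),(P@[np.cos(g),np.sin(g)]).max())
E
```

```text
hood ((703.3735961914062, 33.65190124511719), (162.8780517578125, 84.627197265625), 10.739307403564453) [[615.5, 60.0], [631.2000122070312, -23.100000381469727], [791.2999877929688, 7.300000190734863], [775.5, 90.4000015258789]]
hood deg 10.663991500734069 [np.float64(-0.06788984870768736), np.float64(0.06788984515346316)] width 82.36029785355224 mid n -97.16934689862941 l 615.9658990514428 778.9334888812366
apron deg 10.717280859951392 [np.float64(-0.02976622920644697), np.float64(0.029766269713506363)] width 81.49913921817658 mid n -98.11726920252394 l 519.0731625745959 620.7330344739701
tray deg 18.654542395838583 [np.float64(0.3680425839832596), np.float64(-0.36804295021297506)] width 53.790805510865226 mid n 116.37091661835662 l 452.90170525646573 588.466275582807
hood l at z44 615.9277693934501 778.8525619402849
```

```bash
python3 -m pendant '[{"tx":2.77,"ty":-3.07,"turn":0.028},{"tx":2.77,"ty":-3.07,"turn":0.028},{"tx":2.77,"ty":-3.07,"turn":0.028},{"tx":2.77,"ty":-3.07,"turn":0.028},{"tx":2.77,"ty":-3.07,"turn":0.028},{"tx":2.77,"ty":-3.07,"turn":0.028},{"tx":2.77,"ty":-3.07,"turn":0.028},{"tx":2.77,"ty":-3.07,"turn":0.028},{"tx":2.77,"ty":-3.07,"turn":0.028},{"tx":2.77,"ty":-3.07,"turn":0.028},{"tx":2.77,"ty":-3.07,"turn":0.028,"tz":1},{"tx":2.77,"ty":-3.07,"turn":0.028,"tz":1},{"tx":2.77,"ty":-3.07,"turn":0.028,"tz":1},{"tx":2.77,"ty":-3.07,"turn":0.028,"tz":1},{"tx":2.77,"ty":-3.07,"turn":0.028,"tz":1},{"tx":2.77,"ty":-3.07,"turn":0.028,"tz":1},{"tx":2.77,"ty":-3.07,"turn":0.028,"tz":1},{"tx":2.77,"ty":-3.07,"turn":0.028,"tz":1},{"tx":2.77,"ty":-3.07,"turn":0.028,"tz":1},{"tx":2.77,"ty":-3.07,"turn":0.028,"tz":1}]' 8.5
cat >> m.py <<'E'
from scipy.spatial.transform import Rotation as Ro
def goto(x,y,z,deg):
    st=readout.get_state(); R=Ro.from_quat(st['tool_rot']).as_matrix(); p=np.array(st['position'])
    d=R.T@(np.array([x,y,z])-p)*100; a=np.degrees(np.arctan2(R[1,0],R[0,0]))
    print('t',st['time_s'],'pos',p.round(4),'ang',a.round(2),'move tx,ty,tz cm',d.round(2),'turn',((a-deg)/5).round(3),'ft',st['ft_force'].round(2),'w',round(st['gripper_width'],4),manip.tip_reach)
E
python3 -c "
from m import *
goto(.4824,.2862,.2,18.7)"
```

```text
t 0.1 pos [ 0.1927 -0.4883  0.4042] ang 21.53 move tx,ty,tz cm [ 55.38 -61.39  20.5 ] turn 0.567 ft [-0.37  0.88  0.25] w 0.0855 0.1734schema error: expected keys tx, ty, tz, turn
```

```bash
python3 -m pendant '[{"tx":2.77,"ty":-3.07,"tz":0,"turn":0.028},{"tx":2.77,"ty":-3.07,"tz":0,"turn":0.028},{"tx":2.77,"ty":-3.07,"tz":0,"turn":0.028},{"tx":2.77,"ty":-3.07,"tz":0,"turn":0.028},{"tx":2.77,"ty":-3.07,"tz":0,"turn":0.028},{"tx":2.77,"ty":-3.07,"tz":0,"turn":0.028},{"tx":2.77,"ty":-3.07,"tz":0,"turn":0.028},{"tx":2.77,"ty":-3.07,"tz":0,"turn":0.028},{"tx":2.77,"ty":-3.07,"tz":0,"turn":0.028},{"tx":2.77,"ty":-3.07,"tz":0,"turn":0.028},{"tx":2.77,"ty":-3.07,"turn":0.028,"tz":1},{"tx":2.77,"ty":-3.07,"turn":0.028,"tz":1},{"tx":2.77,"ty":-3.07,"turn":0.028,"tz":1},{"tx":2.77,"ty":-3.07,"turn":0.028,"tz":1},{"tx":2.77,"ty":-3.07,"turn":0.028,"tz":1},{"tx":2.77,"ty":-3.07,"turn":0.028,"tz":1},{"tx":2.77,"ty":-3.07,"turn":0.028,"tz":1},{"tx":2.77,"ty":-3.07,"turn":0.028,"tz":1},{"tx":2.77,"ty":-3.07,"turn":0.028,"tz":1},{"tx":2.77,"ty":-3.07,"turn":0.028,"tz":1}]' 8.5
python3 -c "
from m import *
goto(.4824,.2862,.2,18.7)"
```

```text
time_s: 2.1
position: [0.5008, 0.2809, 0.3039]
tool_rot: [0.987, 0.163, -0.0, 0.0]
ft_force: [0.6, -0.4, 0.8]
gripper_width: 0.0847
finger_force: 0.0
t 2.1 pos [0.5008 0.2809 0.3039] ang 18.74 move tx,ty,tz cm [-1.57 -1.1  10.39] turn 0.008 ft [ 0.55 -0.36  0.76] w 0.0847 0.1734
```

```bash
python3 -m pendant '[{"tx":-0.8,"ty":-0.55,"tz":2,"turn":0},{"tx":-0.77,"ty":-0.55,"tz":2,"turn":0},{"tx":0,"ty":0,"tz":2,"turn":0},{"tx":0,"ty":0,"tz":2,"turn":0},{"tx":0,"ty":0,"tz":2,"turn":0},{"tx":0,"ty":0,"tz":1.6,"turn":0},{"tx":0,"ty":0,"tz":0.8,"turn":0},{"tx":0,"ty":0,"tz":0,"turn":0},{"tx":0,"ty":0,"tz":0,"turn":0}]' 8.5
python3 - <<'E'
from m import *
goto(.4824,.2862,.1795,18.7)
snap('scene','scene1.png')
E
```

```text
time_s: 3.0
position: [0.4823, 0.2845, 0.1812]
tool_rot: [0.987, 0.163, 0.0, -0.0]
ft_force: [0.4, 0.0, 0.5]
gripper_width: 0.0853
finger_force: 0.0
t 3.0 pos [0.4823 0.2845 0.1812] ang 18.73 move tx,ty,tz cm [ 0.06 -0.16  0.17] turn 0.007 ft [0.36 0.02 0.53] w 0.0853 0.1734
```

View pics/scene1.png

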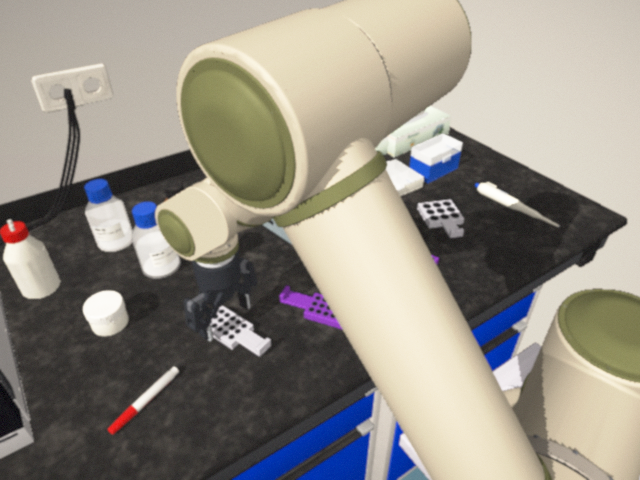

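The gripper straddles the tray block, with its fingers at about (200,305) and (245,290). Closing now, correcting the small offset first.

```bash
python3 -m pendant '[{"tx":0,"ty":-0.15,"tz":0.15,"turn":0},{"tx":0,"ty":0,"tz":0,"turn":0}]' 8.5
python3 -m pendant '[{"tx":0,"ty":0,"tz":0,"turn":0},{"tx":0,"ty":0,"tz":0,"turn":0},{"tx":0,"ty":0,"tz":0,"turn":0},{"tx":0,"ty":0,"tz":0,"turn":0},{"tx":0,"ty":0,"tz":0,"turn":0},{"tx":0,"ty":0,"tz":0,"turn":0},{"tx":0,"ty":0,"tz":0,"turn":0},{"tx":0,"ty":0,"tz":0,"turn":0}]' 4 60
```

```text
time_s: 3.25
position: [0.4816, 0.2861, 0.1796]
tool_rot: [0.987, 0.163, 0.0, -0.0]
ft_force: [-0.1, 0.3, 0.6]
gripper_width: 0.085
finger_force: 0.0
time_s: 4.05
position: [0.4818, 0.286, 0.1797]
tool_rot: [0.987, 0.163, 0.0, -0.0]
ft_force: [-1.0, 0.7, 5.7]
gripper_width: 0.0537
finger_force: 63.7
```

```bash
python3 -m pendant '[{"tx":0,"ty":0,"tz":-0.5,"turn":0},{"tx":0,"ty":0,"tz":-1.5,"turn":0},{"tx":0,"ty":0,"tz":-2,"turn":0},{"tx":0,"ty":0,"tz":-2,"turn":0},{"tx":0,"ty":0,"tz":0,"turn":0},{"tx":0,"ty":0,"tz":0,"turn":0}]'
python3 - <<'E'
from m import *
s=snap('scene','scene2.png');t=snap('top','top2.png')
goto(.5664,.0076,.24,10.7)
a=s['color'][230:400,130:330,::-1];b=t['color'][230:400,130:330,::-1]
cv2.imwrite('pics/c2.png',cv2.resize(np.hstack([a,b]),None,fx=2,fy=2,interpolation=2))
E
```

```text
time_s: 4.65
position: [0.4814, 0.2858, 0.2385]
tool_rot: [0.987, 0.163, -0.0, 0.0]
ft_force: [0.1, -0.3, -3.5]
gripper_width: 0.0541
finger_force: 64.2
t 4.75 pos [0.4813 0.2857 0.2378] ang 18.73 move tx,ty,tz cm [-0.87 29.07 -0.22] turn 1.605 ft [-0.33  0.48 -4.05] w 0.0537 0.1734
```

View pics/c2.png

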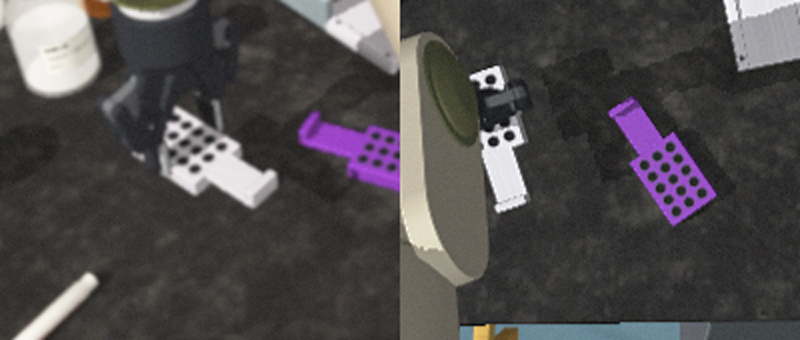

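The tray is held level, and the force reading suggests about 0.4 kg. Carrying it above the apron.

```bash
python3 -m pendant '[{"tx":-0.1,"ty":2,"tz":-0.5,"turn":0},{"tx":-0.1,"ty":4,"tz":0,"turn":0},{"tx":-0.1,"ty":4,"tz":0,"turn":0},{"tx":-0.1,"ty":4,"tz":0,"turn":0},{"tx":-0.1,"ty":4,"tz":0,"turn":0},{"tx":-0.1,"ty":4,"tz":0,"turn":0},{"tx":-0.1,"ty":4,"tz":0,"turn":0},{"tx":-0.1,"ty":3,"tz":0.3,"turn":0},{"tx":0,"ty":0,"tz":0,"turn":0.8},{"tx":0,"ty":0,"tz":0,"turn":0.8},{"tx":0,"ty":0,"tz":0,"turn":0},{"tx":0,"ty":0,"tz":0,"turn":0}]'
python3 - <<'E'
from m import *
goto(.5664,.0076,.22,10.7)
s=snap('scene','scene3.png');t=snap('top','top3.png')
a=s['color'][150:350,180:430,::-1];b=t['color'][130:330,230:480,::-1]
cv2.imwrite('pics/c3.png',cv2.resize(np.hstack([a,b]),(800,320),interpolation=2))
E
```

```text
time_s: 5.95
position: [0.5671, 0.0088, 0.2404]
tool_rot: [0.996, 0.095, -0.001, -0.0]
ft_force: [-0.8, -0.0, -3.4]
gripper_width: 0.054
finger_force: 64.4
t 5.95 pos [0.5671 0.0088 0.2404] ang 10.85 move tx,ty,tz cm [-0.08  0.11  2.04] turn 0.03 ft [-0.8  -0.   -3.42] w 0.054 0.1734
```

View pics/c3.png

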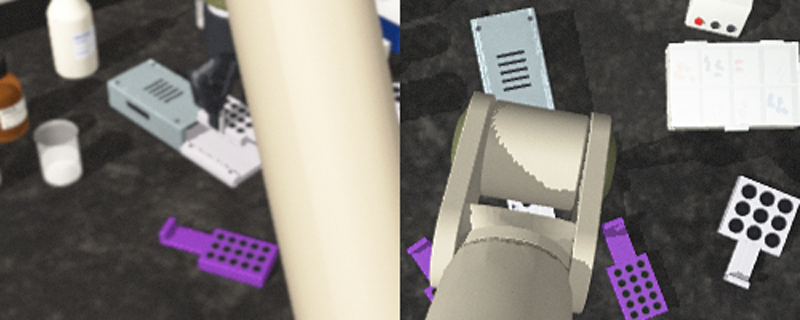

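Top view is blocked by the arm. The scene view shows the tray just above the apron, in front of the mouth at about (190,130) in the crop. I lower it slowly and feel for contact: lane expected at TCP z ≈ 0.1917, rail top at 0.1957.

```bash
python3 -m pendant '[{"tx":-0.08,"ty":0.11,"tz":1,"turn":0.03},{"tx":0,"ty":0,"tz":1.2,"turn":0},{"tx":0,"ty":0,"tz":1,"turn":0},{"tx":0,"ty":0,"tz":0.6,"turn":0},{"tx":0,"ty":0,"tz":0.3,"turn":0},{"tx":0,"ty":0,"tz":0,"turn":0},{"tx":0,"ty":0,"tz":0,"turn":0}]'
python3 -c "
from m import *
goto(.5664,.0076,.1922,10.7)"
```

```text
time_s: 6.75
position: [0.5668, 0.0074, 0.2005]
tool_rot: [0.996, 0.092, 0.0, 0.0]
ft_force: [-0.3, -0.3, -2.7]
gripper_width: 0.0541
finger_force: 64.4
t 6.75 pos [0.5668 0.0074 0.2005] ang 10.58 move tx,ty,tz cm [-0.03 -0.02  0.83] turn -0.023 ft [-0.3  -0.29 -2.71] w 0.0541 0.1734
```

```bash
Z='nothing'; for i in 1; do python3 -m pendant '[{"tx":0,"ty":0,"tz":0.1,"turn":0},{"tx":0,"ty":0,"tz":0.1,"turn":0},{"tx":0,"ty":0,"tz":0.1,"turn":0},{"tx":0,"ty":0,"tz":0.05,"turn":0},{"tx":0,"ty":0,"tz":0,"turn":0}]'; python3 -m pendant '[{"tx":0,"ty":0,"tz":0.1,"turn":0},{"tx":0,"ty":0,"tz":0,"turn":0}]'; python3 -m pendant '[{"tx":0,"ty":0,"tz":0.05,"turn":0},{"tx":0,"ty":0,"tz":0,"turn":0}]';done
```

```text
time_s: 7.25
position: [0.5666, 0.0075, 0.1966]
tool_rot: [0.996, 0.092, -0.0, -0.0]
ft_force: [0.1, -0.3, -3.2]
gripper_width: 0.0536
finger_force: 64.4
time_s: 7.45
position: [0.5666, 0.0074, 0.1956]
tool_rot: [0.996, 0.092, -0.0, -0.0]
ft_force: [0.0, 0.7, -2.9]
gripper_width: 0.0536
finger_force: 64.4
time_s: 7.65
position: [0.5666, 0.0075, 0.1952]
tool_rot: [0.996, 0.092, -0.0, -0.0]
ft_force: [-0.3, 0.1, -2.9]
gripper_width: 0.054
finger_force: 64.4
```

```bash
python3 -m pendant '[{"tx":0,"ty":0,"tz":0.1,"turn":0},{"tx":0,"ty":0,"tz":0,"turn":0}]'; python3 -m pendant '[{"tx":0,"ty":0,"tz":0.1,"turn":0},{"tx":0,"ty":0,"tz":0,"turn":0}]';  python3 -m pendant '[{"tx":0,"ty":0,"tz":0.05,"turn":0},{"tx":0,"ty":0,"tz":0,"turn":0}]'; python3 -m pendant '[{"tx":0,"ty":0,"tz":0.05,"turn":0},{"tx":0,"ty":0,"tz":0,"turn":0}]'
```

```text
time_s: 7.85
position: [0.5666, 0.0074, 0.194]
tool_rot: [0.996, 0.092, -0.0, -0.0]
ft_force: [-0.5, 0.3, -3.1]
gripper_width: 0.0538
finger_force: 64.4
time_s: 8.05
position: [0.5666, 0.0074, 0.1931]
tool_rot: [0.996, 0.092, -0.0, -0.0]
ft_force: [0.2, -0.1, -3.7]
gripper_width: 0.054
finger_force: 64.4
time_s: 8.25
position: [0.5666, 0.0074, 0.1926]
tool_rot: [0.996, 0.092, -0.0, 0.0]
ft_force: [0.3, 0.5, -3.6]
gripper_width: 0.0537
finger_force: 64.4
time_s: 8.45
position: [0.5666, 0.0074, 0.1921]
tool_rot: [0.996, 0.092, -0.0, -0.0]
ft_force: [0.8, 0.0, -3.8]
gripper_width: 0.0534
finger_force: 64.4
```

Below rail height with no contact, so the tray is in the lane. I keep feeling downward.

```bash
python3 -m pendant '[{"tx":0,"ty":0,"tz":0.05,"turn":0},{"tx":0,"ty":0,"tz":0,"turn":0}]' | grep -E "pos|ft_"; python3 -m pendant '[{"tx":0,"ty":0,"tz":0.05,"turn":0},{"tx":0,"ty":0,"tz":0,"turn":0}]'| grep -E "pos|ft_"
```

```text
position: [0.5667, 0.0074, 0.1918]
ft_force: [0.2, 0.4, -2.7]
position: [0.5668, 0.0074, 0.1917]
ft_force: [-0.4, -0.4, 3.6]
```

Contact at z = 0.1917, exactly lane height. Releasing and lifting.

```bash
python3 -m pendant '[{"tx":0,"ty":0,"tz":0,"turn":0},{"tx":0,"ty":0,"tz":0,"turn":0},{"tx":0,"ty":0,"tz":0,"turn":0},{"tx":0,"ty":0,"tz":0,"turn":0},{"tx":0,"ty":0,"tz":0,"turn":0},{"tx":0,"ty":0,"tz":0,"turn":0}]' 8.5
python3 -m pendant '[{"tx":0,"ty":0,"tz":-1,"turn":0},{"tx":0,"ty":0,"tz":-2,"turn":0},{"tx":0,"ty":0,"tz":-4,"turn":0},{"tx":-4,"ty":0,"tz":-4,"turn":0},{"tx":-5,"ty":0,"tz":0,"turn":0},{"tx":-5,"ty":0,"tz":0,"turn":0},{"tx":-5,"ty":0,"tz":0,"turn":0},{"tx":0,"ty":0,"tz":0,"turn":0},{"tx":0,"ty":0,"tz":0,"turn":0}]' 0
python3 - <<'E'
from m import *
s=snap('scene','scene4.png');t=snap('top','top4.png')
a=s['color'][150:350,180:430,::-1];b=t['color'][130:330,230:480,::-1]
cv2.imwrite('pics/c4.png',cv2.resize(np.hstack([a,b]),(800,320),interpolation=2))
goto(.42,-.02,.18,10.7)
E
```

```text
time_s: 9.45
position: [0.5666, 0.0074, 0.1912]
tool_rot: [0.996, 0.092, 0.0, -0.0]
ft_force: [-0.6, -0.3, 0.3]
gripper_width: 0.085
finger_force: 0.0
time_s: 10.35
position: [0.3842, -0.0268, 0.2976]
tool_rot: [0.996, 0.092, 0.001, 0.0]
ft_force: [0.4, 0.6, 0.1]
gripper_width: 0.0003
finger_force: 0.0
t 10.45 pos [ 0.3853 -0.0268  0.2973] ang 10.59 move tx,ty,tz cm [ 3.51 -0.04 11.73] turn -0.023 ft [-0.76  0.11  0.83] w -0.0 0.1734
```

View pics/c4.png

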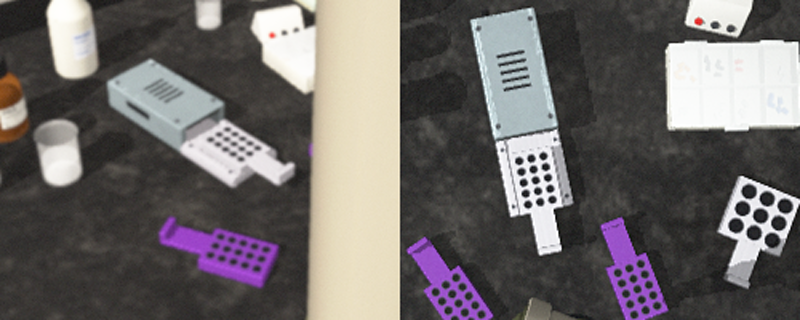

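The tray lies flat between the rails in front of the mouth, with its tab pointing away from the hood at about (548,250) in the crop. Bringing the closed fingers down behind the tab.

```bash
python3 -m pendant '[{"tx":2,"ty":0,"tz":2,"turn":0},{"tx":2,"ty":0,"tz":2,"turn":0},{"tx":1.3,"ty":0,"tz":2,"turn":0},{"tx":0.8,"ty":0,"tz":2,"turn":0},{"tx":0,"ty":0,"tz":1.3,"turn":0},{"tx":0,"ty":0,"tz":0.7,"turn":0},{"tx":0,"ty":0,"tz":0,"turn":0},{"tx":0,"ty":0,"tz":0,"turn":0}]'
cat > chk.py <<'E'
# guard: bay-frame reading; exit 1 if resisting force is high
from m import *
import sys
st=readout.get_state(); p=np.array(st['position']); a=np.radians(10.7); ax=np.array([np.cos(a),np.sin(a)]); n=np.array([-ax[1],ax[0]])
l=(p[:2]@ax)*1000-618; w=(p[:2]@n)*1000+97.7; f=np.array(st['ft_force'])
print('t %.2f tcp bay x %.1f y %.1f z %.1f | push %.1f lat %.1f up %.1f'%(st['time_s'],l,w,p[2]*1000,-f[:2]@ax,f[:2]@n,f[2]))
sys.exit(-f[:2]@ax>float(sys.argv[1]))
E
python3 chk.py 4
python3 -c "
from m import *
goto(.4478,-.0149,.1975,10.7)"
```

```text
time_s: 11.25
position: [0.4448, -0.0154, 0.197]
tool_rot: [0.996, 0.092, 0.0, 0.0]
ft_force: [-0.1, -0.2, -0.0]
gripper_width: 0.0002
finger_force: 0.0
t 11.25 tcp bay x -183.8 y 0.0 z 197.0 | push 0.1 lat -0.2 up -0.0
t 11.25 pos [ 0.4448 -0.0154  0.197 ] ang 10.6 move tx,ty,tz cm [ 0.3   0.01 -0.05] turn -0.021 ft [-0.06 -0.18 -0.02] w 0.0002 0.1734False
```

```bash
python3 -m pendant '[{"tx":0.3,"ty":0,"tz":0,"turn":-0.02},{"tx":0.3,"ty":0,"tz":0,"turn":0},{"tx":0.3,"ty":0,"tz":0,"turn":0},{"tx":0.3,"ty":0,"tz":0,"turn":0},{"tx":0.2,"ty":0,"tz":0,"turn":0},{"tx":0.2,"ty":0,"tz":0,"turn":0},{"tx":0.2,"ty":0,"tz":0,"turn":0},{"tx":0.2,"ty":0,"tz":0,"turn":0}]' >/dev/null; python3 chk.py 5 && python3 -m pendant '[{"tx":0.2,"ty":0,"tz":0,"turn":0},{"tx":0.2,"ty":0,"tz":0,"turn":0},{"tx":0.2,"ty":0,"tz":0,"turn":0},{"tx":0.2,"ty":0,"tz":0,"turn":0},{"tx":0.2,"ty":0,"tz":0,"turn":0}]' >/dev/null; python3 chk.py 5 && python3 -m pendant '[{"tx":0.2,"ty":0,"tz":0,"turn":0},{"tx":0.2,"ty":0,"tz":0,"turn":0},{"tx":0.2,"ty":0,"tz":0,"turn":0},{"tx":0.2,"ty":0,"tz":0,"turn":0},{"tx":0.2,"ty":0,"tz":0,"turn":0}]' >/dev/null; python3 chk.py 5
python3 - <<'E'
from m import *
s=snap('scene','scene5.png');t=snap('top','top5.png')
a=s['color'][150:350,180:430,::-1];b=t['color'][130:330,230:480,::-1]
cv2.imwrite('pics/c5.png',cv2.resize(np.hstack([a,b]),(800,320),interpolation=2))
E
```

```text
t 12.05 tcp bay x -164.0 y 0.1 z 196.6 | push -0.0 lat 0.6 up 0.0
t 12.05 tcp bay x -164.0 y 0.1 z 196.6 | push -0.0 lat 0.6 up 0.0
t 12.05 tcp bay x -164.0 y 0.1 z 196.6 | push -0.0 lat 0.6 up 0.0False
False
False
```

View pics/c5.png

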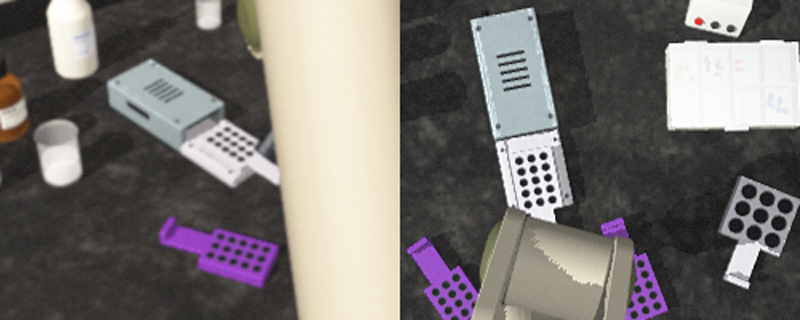

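The tray has not moved yet and the fingers are just behind the tab (crop ~(540,215), hidden by the wrist). The guard's exit code was wrong, so I fix it and push on.

```bash
sed -i 's/sys.exit(\(.*\))$/sys.exit(int(\1))/' chk.py
python3 -m pendant '[{"tx":0.2,"ty":0,"tz":0,"turn":0},{"tx":0.2,"ty":0,"tz":0,"turn":0},{"tx":0.2,"ty":0,"tz":0,"turn":0},{"tx":0.2,"ty":0,"tz":0,"turn":0},{"tx":0.2,"ty":0,"tz":0,"turn":0}]' >/dev/null; python3 chk.py 5 && python3 -m pendant '[{"tx":0.2,"ty":0,"tz":0,"turn":0},{"tx":0.2,"ty":0,"tz":0,"turn":0},{"tx":0.2,"ty":0,"tz":0,"turn":0},{"tx":0.2,"ty":0,"tz":0,"turn":0},{"tx":0.2,"ty":0,"tz":0,"turn":0}]' >/dev/null && python3 chk.py 5 && python3 -m pendant '[{"tx":0.2,"ty":0,"tz":0,"turn":0},{"tx":0.2,"ty":0,"tz":0,"turn":0},{"tx":0.2,"ty":0,"tz":0,"turn":0},{"tx":0.2,"ty":0,"tz":0,"turn":0},{"tx":0.2,"ty":0,"tz":0,"turn":0}]' >/dev/null && python3 chk.py 5 && python3 -m pendant '[{"tx":0.2,"ty":0,"tz":0,"turn":0},{"tx":0.2,"ty":0,"tz":0,"turn":0},{"tx":0.2,"ty":0,"tz":0,"turn":0},{"tx":0.2,"ty":0,"tz":0,"turn":0},{"tx":0.2,"ty":0,"tz":0,"turn":0}]' >/dev/null && python3 chk.py 5 
```

```text
t 12.65 tcp bay x -154.1 y 0.1 z 196.5 | push 1.1 lat -0.2 up -0.5
t 13.15 tcp bay x -144.0 y 0.1 z 196.6 | push 0.2 lat -0.2 up 0.8
t 13.65 tcp bay x -134.0 y 0.1 z 196.6 | push 1.0 lat -0.0 up -0.4
t 14.15 tcp bay x -124.0 y 0.0 z 196.5 | push -0.2 lat 0.2 up -0.4
```

```bash
python3 -m pendant '[{"tx":0.2,"ty":0,"tz":0,"turn":0},{"tx":0.2,"ty":0,"tz":0,"turn":0},{"tx":0.2,"ty":0,"tz":0,"turn":0},{"tx":0.2,"ty":0,"tz":0,"turn":0},{"tx":0.2,"ty":0,"tz":0,"turn":0}]' >/dev/null; python3 chk.py 5 && python3 -m pendant '[{"tx":0.2,"ty":0,"tz":0,"turn":0},{"tx":0.2,"ty":0,"tz":0,"turn":0},{"tx":0.2,"ty":0,"tz":0,"turn":0},{"tx":0.2,"ty":0,"tz":0,"turn":0},{"tx":0.2,"ty":0,"tz":0,"turn":0}]' >/dev/null && python3 chk.py 5 && python3 -m pendant '[{"tx":0.2,"ty":0,"tz":0,"turn":0},{"tx":0.2,"ty":0,"tz":0,"turn":0},{"tx":0.2,"ty":0,"tz":0,"turn":0},{"tx":0.2,"ty":0,"tz":0,"turn":0},{"tx":0.2,"ty":0,"tz":0,"turn":0}]' >/dev/null && python3 chk.py 5 && python3 -m pendant '[{"tx":0.2,"ty":0,"tz":0,"turn":0},{"tx":0.2,"ty":0,"tz":0,"turn":0},{"tx":0.2,"ty":0,"tz":0,"turn":0},{"tx":0.2,"ty":0,"tz":0,"turn":0},{"tx":0.2,"ty":0,"tz":0,"turn":0}]' >/dev/null && python3 chk.py 5 
python3 - <<'E'
from m import *
s=snap('scene','scene6.png');t=snap('top','top6.png')
a=s['color'][150:350,180:430,::-1];b=t['color'][130:330,230:480,::-1]
cv2.imwrite('pics/c6.png',cv2.resize(np.hstack([a,b]),(800,320),interpolation=2))
E
```

```text
t 14.65 tcp bay x -114.0 y 0.1 z 196.5 | push 0.7 lat -0.2 up 0.0
t 15.15 tcp bay x -104.0 y 0.0 z 196.6 | push -0.1 lat 0.1 up 1.2
t 15.65 tcp bay x -94.0 y 0.0 z 196.5 | push 0.7 lat -0.1 up 0.1
t 16.15 tcp bay x -84.1 y 0.0 z 196.5 | push 0.0 lat -0.7 up 0.4
```

View pics/c6.png

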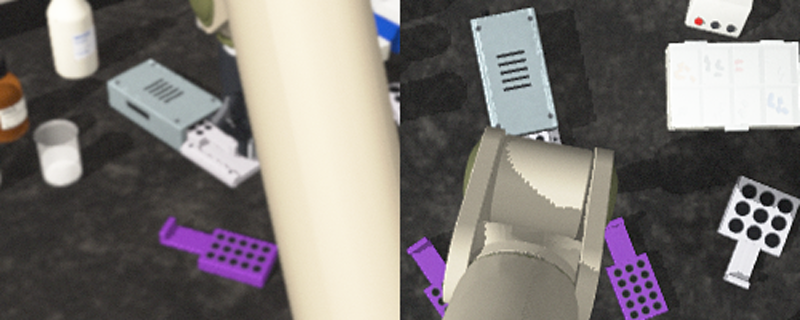

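The tray is sliding straight in; the last rows of wells are at the mouth (crop ~(545,135)). Continuing in finer, guarded steps.

```bash
python3 -m pendant '[{"tx":0.1,"ty":0,"tz":0,"turn":0},{"tx":0.1,"ty":0,"tz":0,"turn":0},{"tx":0.1,"ty":0,"tz":0,"turn":0},{"tx":0.1,"ty":0,"tz":0,"turn":0},{"tx":0.1,"ty":0,"tz":0,"turn":0}]' >/dev/null; python3 chk.py 4 && python3 -m pendant '[{"tx":0.1,"ty":0,"tz":0,"turn":0},{"tx":0.1,"ty":0,"tz":0,"turn":0},{"tx":0.1,"ty":0,"tz":0,"turn":0},{"tx":0.1,"ty":0,"tz":0,"turn":0},{"tx":0.1,"ty":0,"tz":0,"turn":0}]' >/dev/null && python3 chk.py 4 && python3 -m pendant '[{"tx":0.1,"ty":0,"tz":0,"turn":0},{"tx":0.1,"ty":0,"tz":0,"turn":0},{"tx":0.1,"ty":0,"tz":0,"turn":0},{"tx":0.1,"ty":0,"tz":0,"turn":0},{"tx":0.1,"ty":0,"tz":0,"turn":0}]' >/dev/null && python3 chk.py 4 && python3 -m pendant '[{"tx":0.1,"ty":0,"tz":0,"turn":0},{"tx":0.1,"ty":0,"tz":0,"turn":0},{"tx":0.1,"ty":0,"tz":0,"turn":0}]' >/dev/null && python3 chk.py 4
```

```text
t 16.75 tcp bay x -79.1 y 0.0 z 196.5 | push 1.1 lat -0.7 up -0.3
t 17.25 tcp bay x -74.1 y 0.0 z 196.5 | push 0.7 lat -0.7 up -0.6
t 17.75 tcp bay x -69.1 y 0.0 z 196.5 | push 0.5 lat 0.7 up -0.9
t 18.05 tcp bay x -66.1 y 0.0 z 196.6 | push 1.3 lat 0.9 up -0.4
```

Now 1.5 mm increments with a guard at 3.5 N. Tray centre is about 40 mm in.

```bash
python3 -m pendant '[{"tx":0.05,"ty":0,"tz":0,"turn":0},{"tx":0.05,"ty":0,"tz":0,"turn":0},{"tx":0.05,"ty":0,"tz":0,"turn":0}]' >/dev/null; python3 chk.py 3.5 && python3 -m pendant '[{"tx":0.05,"ty":0,"tz":0,"turn":0},{"tx":0.05,"ty":0,"tz":0,"turn":0},{"tx":0.05,"ty":0,"tz":0,"turn":0}]' >/dev/null && python3 chk.py 3.5 && python3 -m pendant '[{"tx":0.05,"ty":0,"tz":0,"turn":0},{"tx":0.05,"ty":0,"tz":0,"turn":0},{"tx":0.05,"ty":0,"tz":0,"turn":0}]' >/dev/null && python3 chk.py 3.5 && python3 -m pendant '[{"tx":0.05,"ty":0,"tz":0,"turn":0},{"tx":0.05,"ty":0,"tz":0,"turn":0},{"tx":0.05,"ty":0,"tz":0,"turn":0}]' >/dev/null && python3 chk.py 3.5 && python3 -m pendant '[{"tx":0.05,"ty":0,"tz":0,"turn":0},{"tx":0.05,"ty":0,"tz":0,"turn":0},{"tx":0.05,"ty":0,"tz":0,"turn":0}]' >/dev/null && python3 chk.py 3.5 && python3 -m pendant '[{"tx":0.05,"ty":0,"tz":0,"turn":0},{"tx":0.05,"ty":0,"tz":0,"turn":0},{"tx":0.05,"ty":0,"tz":0,"turn":0}]' >/dev/null && python3 chk.py 3.5 && python3 -m pendant '[{"tx":0.05,"ty":0,"tz":0,"turn":0},{"tx":0.05,"ty":0,"tz":0,"turn":0},{"tx":0.05,"ty":0,"tz":0,"turn":0}]' >/dev/null && python3 chk.py 3.5
```

```text
t 18.35 tcp bay x -64.7 y 0.0 z 196.6 | push 0.5 lat -1.1 up -0.9
t 18.65 tcp bay x -63.2 y 0.0 z 196.5 | push 0.4 lat -0.3 up -0.1
t 18.95 tcp bay x -61.7 y 0.0 z 196.6 | push 0.6 lat 0.8 up -0.2
t 19.25 tcp bay x -60.1 y 0.0 z 196.6 | push 1.3 lat 0.6 up 0.3
t 19.55 tcp bay x -58.7 y 0.0 z 196.6 | push 1.0 lat -0.8 up 0.7
t 19.85 tcp bay x -57.2 y 0.0 z 196.6 | push 0.7 lat -0.4 up 0.2
t 20.15 tcp bay x -55.7 y 0.0 z 196.6 | push 0.7 lat 0.2 up -0.5
```

```bash
python3 -m pendant '[{"tx":0.05,"ty":0,"tz":0,"turn":0},{"tx":0.05,"ty":0,"tz":0,"turn":0},{"tx":0.05,"ty":0,"tz":0,"turn":0}]' >/dev/null; python3 chk.py 3.5 && python3 -m pendant '[{"tx":0.05,"ty":0,"tz":0,"turn":0},{"tx":0.05,"ty":0,"tz":0,"turn":0},{"tx":0.05,"ty":0,"tz":0,"turn":0}]' >/dev/null && python3 chk.py 3.5 && python3 -m pendant '[{"tx":0.05,"ty":0,"tz":0,"turn":0},{"tx":0.05,"ty":0,"tz":0,"turn":0},{"tx":0.05,"ty":0,"tz":0,"turn":0}]' >/dev/null && python3 chk.py 3.5 && python3 -m pendant '[{"tx":0.05,"ty":0,"tz":0,"turn":0},{"tx":0.05,"ty":0,"tz":0,"turn":0},{"tx":0.05,"ty":0,"tz":0,"turn":0}]' >/dev/null && python3 chk.py 3.5 && python3 -m pendant '[{"tx":0.05,"ty":0,"tz":0,"turn":0},{"tx":0.05,"ty":0,"tz":0,"turn":0},{"tx":0.05,"ty":0,"tz":0,"turn":0}]' >/dev/null && python3 chk.py 3.5 && python3 -m pendant '[{"tx":0.05,"ty":0,"tz":0,"turn":0},{"tx":0.05,"ty":0,"tz":0,"turn":0},{"tx":0.05,"ty":0,"tz":0,"turn":0}]' >/dev/null && python3 chk.py 3.5 && python3 -m pendant '[{"tx":0.05,"ty":0,"tz":0,"turn":0},{"tx":0.05,"ty":0,"tz":0,"turn":0},{"tx":0.05,"ty":0,"tz":0,"turn":0}]' >/dev/null && python3 chk.py 3.5
```

```text
t 20.45 tcp bay x -54.2 y 0.0 z 196.6 | push 0.2 lat -0.1 up -0.1
t 20.75 tcp bay x -52.7 y 0.0 z 196.5 | push -0.1 lat 0.5 up 0.2
t 21.05 tcp bay x -51.2 y 0.0 z 196.6 | push 0.5 lat -0.1 up -0.1
t 21.35 tcp bay x -49.7 y 0.0 z 196.6 | push 1.0 lat 0.6 up 0.3
t 21.65 tcp bay x -48.2 y 0.0 z 196.5 | push -0.2 lat 0.9 up 1.7
t 21.95 tcp bay x -46.7 y 0.0 z 196.5 | push -0.3 lat 0.9 up -0.0
t 22.25 tcp bay x -45.2 y 0.0 z 196.5 | push -0.0 lat -0.6 up -0.1
```

```bash
python3 -m pendant '[{"tx":0.05,"ty":0,"tz":0,"turn":0},{"tx":0.05,"ty":0,"tz":0,"turn":0}]' >/dev/null; python3 chk.py 3.5 && python3 -m pendant '[{"tx":0.05,"ty":0,"tz":0,"turn":0},{"tx":0.05,"ty":0,"tz":0,"turn":0}]' >/dev/null && python3 chk.py 3.5 && python3 -m pendant '[{"tx":0.05,"ty":0,"tz":0,"turn":0},{"tx":0.05,"ty":0,"tz":0,"turn":0}]' >/dev/null && python3 chk.py 3.5 && python3 -m pendant '[{"tx":0.05,"ty":0,"tz":0,"turn":0},{"tx":0.05,"ty":0,"tz":0,"turn":0}]' >/dev/null && python3 chk.py 3.5 && python3 -m pendant '[{"tx":0.05,"ty":0,"tz":0,"turn":0},{"tx":0.05,"ty":0,"tz":0,"turn":0}]' >/dev/null && python3 chk.py 3.5 && python3 -m pendant '[{"tx":0.05,"ty":0,"tz":0,"turn":0},{"tx":0.05,"ty":0,"tz":0,"turn":0}]' >/dev/null && python3 chk.py 3.5
```

```text
t 22.45 tcp bay x -44.2 y 0.0 z 196.6 | push -0.1 lat 0.4 up -0.7
t 22.65 tcp bay x -43.2 y 0.0 z 196.5 | push 0.7 lat -0.0 up -1.1
t 22.85 tcp bay x -42.2 y 0.0 z 196.6 | push 0.7 lat -0.2 up -0.4
t 23.05 tcp bay x -41.2 y 0.0 z 196.6 | push -0.1 lat 0.4 up -0.2
t 23.25 tcp bay x -40.1 y 0.0 z 196.6 | push -0.1 lat -1.1 up -0.6
t 23.45 tcp bay x -39.2 y 0.0 z 196.5 | push 0.0 lat 0.2 up 0.8
```

```bash
python3 -m pendant '[{"tx":0.05,"ty":0,"tz":0,"turn":0},{"tx":0.05,"ty":0,"tz":0,"turn":0}]' >/dev/null; python3 chk.py 3.5 && python3 -m pendant '[{"tx":0.05,"ty":0,"tz":0,"turn":0},{"tx":0.05,"ty":0,"tz":0,"turn":0}]' >/dev/null && python3 chk.py 3.5 && python3 -m pendant '[{"tx":0.05,"ty":0,"tz":0,"turn":0},{"tx":0.05,"ty":0,"tz":0,"turn":0}]' >/dev/null && python3 chk.py 3.5 && python3 -m pendant '[{"tx":0.05,"ty":0,"tz":0,"turn":0},{"tx":0.05,"ty":0,"tz":0,"turn":0}]' >/dev/null && python3 chk.py 3.5 && python3 -m pendant '[{"tx":0.05,"ty":0,"tz":0,"turn":0},{"tx":0.05,"ty":0,"tz":0,"turn":0}]' >/dev/null && python3 chk.py 3.5 && python3 -m pendant '[{"tx":0.05,"ty":0,"tz":0,"turn":0},{"tx":0.05,"ty":0,"tz":0,"turn":0}]' >/dev/null && python3 chk.py 3.5&& python3 -m pendant '[{"tx":0.05,"ty":0,"tz":0,"turn":0},{"tx":0.05,"ty":0,"tz":0,"turn":0}]' >/dev/null && python3 chk.py 3.5&& python3 -m pendant '[{"tx":0.05,"ty":0,"tz":0,"turn":0},{"tx":0.05,"ty":0,"tz":0,"turn":0}]' >/dev/null && python3 chk.py 3.5
```

```text
t 23.65 tcp bay x -38.2 y 0.0 z 196.5 | push -0.0 lat 0.4 up -1.1
t 23.85 tcp bay x -37.2 y 0.0 z 196.5 | push 1.1 lat 0.0 up -0.1
t 24.05 tcp bay x -36.2 y 0.0 z 196.5 | push 1.0 lat 0.0 up -0.8
t 24.25 tcp bay x -35.2 y 0.0 z 196.6 | push 1.1 lat 0.3 up -0.6
t 24.45 tcp bay x -34.2 y 0.0 z 196.6 | push 1.1 lat -0.3 up -0.3
t 24.65 tcp bay x -33.2 y 0.0 z 196.6 | push 0.8 lat -0.3 up -0.8
t 24.85 tcp bay x -32.2 y 0.0 z 196.6 | push 0.8 lat -0.8 up -0.3
t 25.05 tcp bay x -31.2 y 0.0 z 196.6 | push 0.4 lat -0.0 up -0.5
```

```bash
python3 -m pendant '[{"tx":0.05,"ty":0,"tz":0,"turn":0},{"tx":0.05,"ty":0,"tz":0,"turn":0}]' >/dev/null; python3 chk.py 3.5 && python3 -m pendant '[{"tx":0.05,"ty":0,"tz":0,"turn":0},{"tx":0.05,"ty":0,"tz":0,"turn":0}]' >/dev/null && python3 chk.py 3.5 && python3 -m pendant '[{"tx":0.05,"ty":0,"tz":0,"turn":0},{"tx":0.05,"ty":0,"tz":0,"turn":0}]' >/dev/null && python3 chk.py 3.5 && python3 -m pendant '[{"tx":0.05,"ty":0,"tz":0,"turn":0},{"tx":0.05,"ty":0,"tz":0,"turn":0}]' >/dev/null && python3 chk.py 3.5 && python3 -m pendant '[{"tx":0.05,"ty":0,"tz":0,"turn":0},{"tx":0.05,"ty":0,"tz":0,"turn":0}]' >/dev/null && python3 chk.py 3.5 && python3 -m pendant '[{"tx":0.05,"ty":0,"tz":0,"turn":0},{"tx":0.05,"ty":0,"tz":0,"turn":0}]' >/dev/null && python3 chk.py 3.5
python3 - <<'E'
from m import *
s=snap('scene','scene7.png');t=snap('top','top7.png')
a=s['color'][170:270,270:395,::-1];b=t['color'][130:330,230:480,::-1]
E
```

```text
t 25.25 tcp bay x -30.2 y 0.0 z 196.6 | push 0.4 lat 0.2 up -0.9
t 25.45 tcp bay x -29.2 y 0.0 z 196.5 | push 0.8 lat -0.0 up 0.1
t 25.65 tcp bay x -28.2 y 0.0 z 196.6 | push 0.2 lat -0.5 up -0.0
t 25.85 tcp bay x -27.2 y -0.0 z 196.6 | push 1.0 lat -0.6 up -0.3
t 26.05 tcp bay x -26.2 y -0.0 z 196.5 | push 0.5 lat 0.2 up -0.1
t 26.25 tcp bay x -25.2 y 0.0 z 196.6 | push -0.2 lat 0.1 up -0.1
```

```bash
python3 -m pendant '[{"tx":0.05,"ty":0,"tz":0,"turn":0},{"tx":0.05,"ty":0,"tz":0,"turn":0}]' >/dev/null; python3 chk.py 3 && python3 -m pendant '[{"tx":0.05,"ty":0,"tz":0,"turn":0},{"tx":0.05,"ty":0,"tz":0,"turn":0}]' >/dev/null && python3 chk.py 3 && python3 -m pendant '[{"tx":0.05,"ty":0,"tz":0,"turn":0},{"tx":0.05,"ty":0,"tz":0,"turn":0}]' >/dev/null && python3 chk.py 3 && python3 -m pendant '[{"tx":0.05,"ty":0,"tz":0,"turn":0},{"tx":0.05,"ty":0,"tz":0,"turn":0}]' >/dev/null && python3 chk.py 3
```

```text
t 26.55 tcp bay x -24.2 y 0.0 z 196.6 | push 1.8 lat -0.4 up -0.2
t 26.75 tcp bay x -23.1 y 0.0 z 196.6 | push -0.2 lat 0.6 up 0.3
t 26.95 tcp bay x -22.2 y 0.0 z 196.6 | push 0.9 lat 0.2 up -0.2
t 27.15 tcp bay x -21.2 y 0.0 z 196.5 | push 0.8 lat 0.5 up 0.2
```

```bash
python3 -m pendant '[{"tx":-0.5,"ty":0,"tz":0,"turn":0},{"tx":-2.5,"ty":0,"tz":0,"turn":0},{"tx":-3,"ty":0,"tz":-3,"turn":0},{"tx":-4,"ty":0,"tz":-4,"turn":0},{"tx":-4,"ty":0,"tz":-3,"turn":0},{"tx":-4,"ty":0,"tz":0,"turn":0},{"tx":-2,"ty":0,"tz":0,"turn":0},{"tx":0,"ty":0,"tz":0,"turn":0},{"tx":0,"ty":0,"tz":0,"turn":0}]'
python3 - <<'E'
from m import *
s=snap('scene','scene8.png');t=snap('top','top8.png')
a=cv2.resize(s['color'][190:270,280:380,::-1],(500,400),interpolation=2);b=cv2.resize(t['color'][200:280,280:340,::-1],(300,400),interpolation=2)
cv2.imwrite('pics/c8.png',np.hstack([a,b]))
E
```

```text
time_s: 28.05
position: [0.4127, -0.0215, 0.2923]
tool_rot: [0.996, 0.093, 0.001, 0.0]
ft_force: [0.2, 0.5, 0.7]
gripper_width: 0.0002
finger_force: 0.0
```

View pics/c8.png

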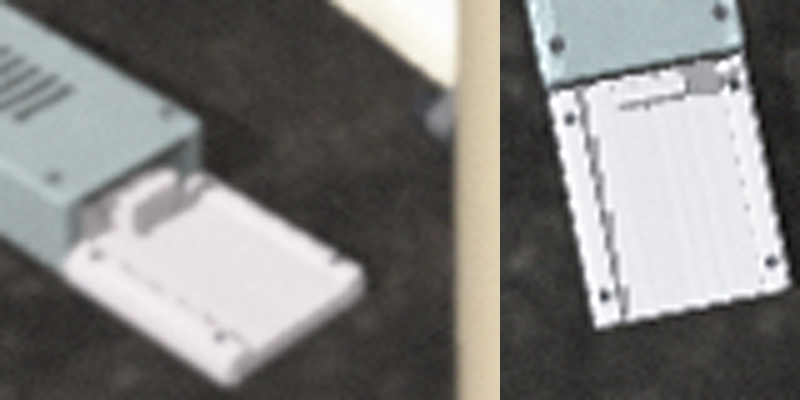

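The tab stands just outside the mouth, with its rear face at scene crop ~(135–190, 175–235). I can't tell by eye whether it has dropped, so I compare the measured corners with predictions.

```bash
python3 - <<'E'
from m import *
s=viewer.snapshot('scene');t=viewer.snapshot('top')
a=np.radians(10.7);ax=np.array([np.cos(a),np.sin(a)]);n=np.array([-ax[1],ax[0]])
W=lambda x,y,z:np.r_[ax*(x+618)/1000+n*(y-97.7)/1000,z/1000]
def corners(xr,z0,th): # rear face; z0 tab bottom height
    return {k:W(xr,y,z0+h) for k,(y,h) in dict(TL=(15,18),TR=(-15,18),BL=(15,0),BR=(-15,0)).items()}
for name,z0 in(('lane',22),('dropped',17),('tilted',28)):
    print(name,{k:(np.round((np.array(proj(s,X))-[280,190])*5).astype(int).tolist(),np.round((np.array(proj(t,X))-[280,200])*5+[500,0]).astype(int).tolist()) for k,X in corners(-10,z0,0).items()})
print('check mouth hood corners',[np.round((np.array(proj(s,W(0,y,44)))-[280,190])*5).astype(int).tolist() for y in(42,-42)],[np.round((np.array(proj(s,W(-100,y,16)))-[280,190])*5).astype(int).tolist() for y in(40.5,-40.5)])
g=cv2.cvtColor(s['color'],cv2.COLOR_RGB2GRAY); np.set_printoptions(linewidth=200)
print(g[219:244,300:326])
g=cv2.cvtColor(t['color'],cv2.COLOR_RGB2GRAY);print(g[210:226,296:330])
E
```

```text
lane {'TL': ([127, 192], [612, 100]), 'TR': ([176, 163], [683, 85]), 'BL': ([128, 225], [613, 105]), 'BR': ([177, 195], [683, 91])}
dropped {'TL': ([127, 202], [612, 101]), 'TR': ([176, 172], [683, 87]), 'BL': ([128, 234], [613, 107]), 'BR': ([177, 204], [683, 93])}
tilted {'TL': ([126, 182], [611, 98]), 'TR': ([176, 152], [683, 83]), 'BL': ([127, 214], [612, 103]), 'BR': ([177, 185], [683, 89])}
check mouth hood corners [[65, 202], [204, 121]] [[232, 359], [364, 271]]
[[183 183 187 185 186 186 185 186 187 185 180 173 151 128 101  84  83  99 107  94  69  54  43  44  44  44]
 [182 188 185 182 185 184 187 186 184 175 156 131 106  80  75  77  92 104 110  95  70  51  43  48  43  40]
 [183 183 185 186 182 187 184 181 162 146 113  85  70  73  77  86  98 107 108  96  67  48  41  45  41  44]
 [183 182 185 186 186 179 168 151 127 100  80  73  77  86  90  91  98 108 107  98  70  46  46  43  47  43]
 [182 182 183 182 173 155 133 106  92  87  95 109 118 123 114 105 102 105 110 101  76  53  43  44  44  48]
 [186 183 177 161 140 116  94  98 113 127 137 161 181 189 170 136 112 118 130 135 118  86  
[... 3574 characters left out ...]
248]
 [156 174 242 234 235 234 232 210 162 172 169 191 210 156 227 231 229 234 233 233 231 234 233 233 233 235 234 233 230 228 243 237 237 236]
 [139 174 240 235 235 236 231 229 222 225 228 231 235 219 233 235 234 231 230 233 230 231 235 231 230 232 235 233 230 217 240 237 237 234]
 [136 174 242 237 233 236 233 231 233 232 232 233 233 232 232 234 234 231 232 233 231 232 236 233 233 230 234 233 232 230 247 239 236 233]
 [139 174 242 237 233 236 234 231 233 231 231 233 231 230 231 235 233 230 234 232 231 232 237 233 231 232 234 235 231 233 245 240 237 235]
 [178 171 241 237 235 234 233 232 232 232 231 232 232 231 230 233 235 232 232 233 231 232 236 234 232 232 235 235 232 234 242 241 237 236]]
```

Measured rear-face corners in the scene view: left edge spans crop rows 203–234. Prediction is 202–234 if dropped and level, and about 186–218 if still tilted on the edge. As a bias check, I run the same test on the earlier picture with the tray known to be on the lane.

```bash
python3 - <<'E'
from m import *
s=viewer.snapshot('scene');t=viewer.snapshot('top')
im=cv2.imread('pics/scene4.png',0); tp=cv2.imread('pics/top4.png',0)
a=np.radians(10.7);ax=np.array([np.cos(a),np.sin(a)]);n=np.array([-ax[1],ax[0]])
W=lambda x,y,z:np.r_[ax*(x+618)/1000+n*(y-97.7)/1000,z/1000]
for nm,z0 in(('lane',22),('5mm lower',17)):
    print(nm,[[np.round(proj(c,W(-153.5,y,z0+h)),1).tolist() for y,h in((15,18),(-15,18),(15,0),(-15,0))] for c in(s,t)])
np.set_printoptions(linewidth=220)
u,v=map(int,proj(s,W(-153.5,15,31)));print(u-4,v-9);print(im[v-9:v+10,u-4:u+18])
u,v=map(int,proj(t,W(-153.5,0,31)));print(u-11,v-5);print(tp[v-5:v+7,u-11:u+12])
E
```

```text
lane [[[354.2, 259.4], [364.1, 252.5], [353.9, 266.0], [363.6, 259.2]], [[316.2, 288.9], [330.7, 285.9], [316.2, 288.7], [330.4, 285.8]]]
5mm lower [[[354.1, 261.2], [364.0, 254.4], [353.8, 267.8], [363.5, 261.0]], [[316.2, 288.8], [330.7, 285.9], [316.2, 288.6], [330.3, 285.7]]]
350 253
[[229 230 229 229 227 218 197 175 175 205 221 222 214 175 104  63  55  57  59  54  55  53]
 [228 228 229 230 227 223 217 214 217 225 225 221 198 155  98  57  49  54  58  54  51  56]
 [231 229 227 228 224 223 222 226 225 224 218 196 173 134  84  50  43  45  51  51  52  56]
 [229 230 230 227 223 224 227 226 220 210 189 170 156 118  74  39  38  39  40  46  45  46]
 [229 229 230 230 227 228 228 218 195 179 164 156 148 117  66  41  37  31  35  44  45  43]
 [229 226 231 233 229 222 210 189 171 161 155 153 144 113  65  36  34  36  38  35  38  40]
 [228 227 229 231 222 201 181 165 158 156 152 144 122  90  57  37  33  36  38  38  36  45]
 [229 228 228 225 208 177 164 157 157 148 139 119  96  67  43  34  34  35  38  42  38  43]
 [231 231 228 224 201 169 159 157 151 134 110  81  57  43  38  33  37  35  35  38  
[... 1367 characters left out ...]
3 244 246 204 180  39  46  47  43]
 [ 47  52  44  60 161 246 239 241 244 246 244 249 203 180 157 147 151  97  75  45  46  49  41]
 [ 43  46  43  48 121 255 252 209 177 167 147 153 103  73  44  41  41  44  48  46  45  46  51]
 [ 43  42  44  45  67 157 157 105  73  57  39  43  43  40  48  50  50  52  48  48  50  49  51]
 [ 45  40  43  43  44  42  38  42  45  46  48  41  47  47  53  50  48  45  50  50  52  52  58]
 [ 47  52  49  47  49  49  43  53  47  50  53  51  49  50  58  55  51  52  49  48  53  50  53]
 [ 50  50  44  48  42  47  45  49  50  48  45  40  53  51  59  56  57  54  55  52  57  54  49]
 [ 49  51  49  51  54  56  52  48  44  47  42  51  54  53  57  61  58  58  59  51  57  53  51]]
```

On the lane, the measured corners match the prediction to about 1 px. The current ones fit "dropped and level", about 3 px clear of the tilted case. Handing in.

```bash
python3 -c "
from rig import workorder
print(workorder.hand_in())"
```

```text
the job is handed in; nothing more can be done
None
```

I laid the narrow tray on the apron, slid it under the hood with about 2 N or less, and handed the job in at about 28 s; the camera check shows it dropped and level in the pocket, though the drop wasn't clearly felt and no verdict came back.

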